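# Pack out a log clamp with spacers and hold it shut

### The arm

A 6-joint arm with a two-finger parallel gripper is mounted at the origin on the work surface. World frame = base frame: x ahead of the robot, y to its left, z up, the work surface at z = 0. Lengths are in m, angles in degrees, forces in N, time in s.
With the tool pointing down it reaches from about 0.375 to 0.9 m from the base axis. Payload 3.1 kg.
Tool frame: the origin (TCP) lies at the very end of the fingers, on their centre line; the grasp point (between the pads) lies bot.grip_point_offset behind it (bot.grip_point_offset is the distance from the TCP to the grasp point, in m); z points along the fingers, y is the line along which they close (so a half turn about z gives the same grasp; the last joint's range is limited). The gripper opens to 87 mm and grips with 3 to 60 N. Pads are 19 mm wide; open, the fingers measure 117 mm over their backs; the gripper's body (75 mm by 190 mm) begins 51 mm behind the grasp point.
Start: joints at [-77.607, 30.224, 82.088, -0, 67.689, -10.227], TCP at [0.24, -0.577, 0.196] pointing down, gripper open.
Joint ranges: [-176.69, 176.69], [-43.24, 126.21], [12.49, 139.97], [-82, 262], [0, 151.66], [-163.58, 163.58]. Speed limits (degrees/s): [159.86, 159.86, 180, 180, 180, 180].

### API

Orientations are given as a 3x3 rotation matrix whose columns are the frame's x, y, z axes.
In Python, from rig import bot, viewer, ticket gives the robot as it stands.
- The arm moves only by the tool servo_tool, never from a script. Its argument "targets" is a list of rows, each an object with "offset": the shift along the tool's x, y, z in m, a list of three; "dr": the turn, a rotation vector about the tool's x, y, z in degrees, a list of three. In form: [{"offset": [x, y, z], "dr": [ax, ay, az]}, ...]. A call has 1 to 20 rows; each row is the pose to reach, as a shift and turn from the pose commanded when the call began, along the tool's axes at that moment; what a row does not reach only later rows make up. A row lasts 1/12 s, in which the tool goes at most 41.7 mm and 7.16 degrees, less where a joint would pass 70% of its speed; a pose out of reach is approached as far as the arm can. A call with a gripper value outside its range is refused whole. "gripper" is the gripper command: -1 is fully open, 1 is shut, values between are in proportion, set as the call begins (left out, the last holds). The fingers move at their own pace and stop on an object; the grip force is fixed at half the most. Time passes only in rows, so rows that repeat a pose let the fingers close. It gives the time, the measured TCP pose, the force, the opening and the grip force at its end, in the units of the state.
- bot.read_state(): the state, without advancing time (a new reading comes with each control period).
- viewer.capture(name): name is "scene" or "top"; returns a dict with "color" (420x560x3 uint8, red, green, blue), "camera_matrix" (3x3 intrinsics, pixels), "R" (3x3) and "t" (3): a world point X has camera coordinates R X + t. Camera axes: x right, y down, z forward; pixel columns grow to the right and rows downward; lengths in m; the calibration is good to about 2 mm. A picture is of the moment at which its call begins. There is no depth.
- ticket.hand_in(): hands the job in; it is judged then, once.
The state is a dict: "time_s": time; "joint_positions": joint angles; "qvel": joint speeds; "tau": joint torques, N m; "position": TCP position; "tcp_rot": TCP orientation; "force": force on the tool from outside, world axes, zero at the start; "moment": the same for the moment, N m; "opening": opening from 0.0 (shut) to 1.0 (fully open); "grasp_force": force on a finger pad.
Only numpy, scipy, OpenCV 4.12 (cv2) and the standard library are available. Lean on these libraries where they do the work, as an engineer would, in place of code of your own. Each camera call takes 0.05 s, during which the arm holds its last target. There are 200 camera calls.

### The job

The log clamp's sprung jaw cannot reach the birch log: stand as many of the wooden spacers as are needed on the clamp's bed, upright and face to face in the gap between the blue jaw and the log, so that the jaw's short stroke can close on them. Then push the jaw by its orange handle until the stack is squeezed tight against the log, and finish while still holding it there with a firm push (about 10 N). Leave spares standing upright on the bench, knock none over, and do not disturb the tape, pan and hammer.

Things in the scene. Friction and masses are not known exactly. Their poses are not given: they have to be found in the camera images.
- bed: Clamp's fixed plywood bed, 110 x 430 x 14 mm. Origin: on its underside, on the clamp's centre line; x runs across the clamp, y along it from jaw to log, z up. Board from y = -160 to +270 mm; spacers stand on its top, z = 14 mm. At y = -150 mm, behind the jaw, a dark steel block rises 36 mm above the board.
- jaw: Blue jaw on the bed: 80 mm wide (x), 75 mm high, from y = -60 to 0. Origin: foot of its front face (facing the log), on the centre line, at bed z = 14 mm; axes as the bed's. Rests at bed y = -30 mm; slides only along +y, at most 36 mm (hard stop), against a soft return spring (40 N/m plus 0.5 N friction, 2 N at full stroke); springs back when let go.
- jaw_handle (a point): Point on the orange handle, 42 mm behind the jaw's front face and 102 mm above the bed's top (116 mm above the bench). The handle is an upright tab on the jaw's top, 20 mm thick along bed y, 40 mm wide along bed x, from 75 to 116 mm above the bed's top.
- log: Birch log, diameter 80 mm, 180 mm long along bed y, immovable, with a yellow band. Origin: bottom of its cut end facing the jaw, on the centre line, at the bed's top; axes as the bed's, y pointing into the log. Its top is 80 mm above the bed's top. With the jaw at rest the gap from this end to the jaw's front face is 42 to 110 mm, different every time.
- spacer0: One of four equal wooden spacers standing loose on the bench: a slab 64 mm wide (its x), 26 mm thick (its y), 75 mm high (z), with a red square peg, 14 x 14 mm, on the middle of its top from 75 to 113 mm above its underside; edges rounded 2 mm; 60 to 130 g. Origin: centre of its underside. It goes into the gap with its y axis along the bed's y, either way round.
- spacer1: One of four equal wooden spacers standing loose on the bench: a slab 64 mm wide (its x), 26 mm thick (its y), 75 mm high (z), with a red square peg, 14 x 14 mm, on the middle of its top from 75 to 113 mm above its underside; edges rounded 2 mm; 60 to 130 g. Origin: centre of its underside. It goes into the gap with its y axis along the bed's y, either way round.
- spacer2: One of four equal wooden spacers standing loose on the bench: a slab 64 mm wide (its x), 26 mm thick (its y), 75 mm high (z), with a red square peg, 14 x 14 mm, on the middle of its top from 75 to 113 mm above its underside; edges rounded 2 mm; 60 to 130 g. Origin: centre of its underside. It goes into the gap with its y axis along the bed's y, either way round.
- spacer3: One of four equal wooden spacers standing loose on the bench: a slab 64 mm wide (its x), 26 mm thick (its y), 75 mm high (z), with a red square peg, 14 x 14 mm, on the middle of its top from 75 to 113 mm above its underside; edges rounded 2 mm; 60 to 130 g. Origin: centre of its underside. It goes into the gap with its y axis along the bed's y, either way round.
- tape: Roll of yellow tape lying flat, 90 mm outside diameter, 30 mm high, origin at the centre of its underside. Bystander.
- pan: Steel pan 130 mm across with two small side handles, 60 mm high, origin at the centre of its underside. Bystander.
- hammer: Hammer lying flat on the bench, some 0.3 m long along its x axis. Bystander.
There are look-alikes about, which are no part of the job. Leave any purple or turquoise look-alike of the spacer2 alone. Leave any pink look-alike of the spacer3 alone.

How it is judged (in metres and radians):
On the way:
1. a spacer stands upright on the bed in the gap, facing along the clamp (((x of spacer0 in the frame of bed between -0.015 and 0.015 m and y of spacer0 in the frame of bed between -0.025 and 0.08 m and z of spacer0 in the frame of bed between 0.011 and 0.0175 m and angle between spacer0's own z axis and vertical below 0.08 rad and angle between the y axis of spacer0 and the y axis of bed, either way round below 0.12 rad) or (x of spacer1 in the frame of bed between -0.015 and 0.015 m and y of spacer1 in the frame of bed between -0.025 and 0.08 m and z of spacer1 in the frame of bed between 0.011 and 0.0175 m and angle between spacer1's own z axis and vertical below 0.08 rad and angle between the y axis of spacer1 and the y axis of bed, either way round below 0.12 rad) or (x of spacer2 in the frame of bed between -0.015 and 0.015 m and y of spacer2 in the frame of bed between -0.025 and 0.08 m and z of spacer2 in the frame of bed between 0.011 and 0.0175 m and angle between spacer2's own z axis and vertical below 0.08 rad and angle between the y axis of spacer2 and the y axis of bed, either way round below 0.12 rad) or (x of spacer3 in the frame of bed between -0.015 and 0.015 m and y of spacer3 in the frame of bed between -0.025 and 0.08 m and z of spacer3 in the frame of bed between 0.011 and 0.0175 m and angle between spacer3's own z axis and vertical below 0.08 rad and angle between the y axis of spacer3 and the y axis of bed, either way round below 0.12 rad))), for 0.2 s.
At the end, for the whole second after the job is handed in: The robot pushes the jaw, the jaw a spacer and a spacer the log, each with over 3 N, all at rest. Every spacer stands either on the bed in the gap (within 15 mm of the centre line, 0.08 rad of upright, 0.12 rad of square) or upright on the bench ((contact force between jaw and spacer0 above 3 N or contact force between jaw and spacer1 above 3 N or contact force between jaw and spacer2 above 3 N or contact force between jaw and spacer3 above 3 N) and (contact force between log and spacer0 above 3 N or contact force between log and spacer1 above 3 N or contact force between log and spacer2 above 3 N or contact force between log and spacer3 above 3 N) and (contact force between jaw and the fingers above 3 N or contact force between jaw and the arm above 3 N) and ((x of spacer0 in the frame of bed between -0.015 and 0.015 m and y of spacer0 in the frame of bed between -0.025 and 0.08 m and z of spacer0 in the frame of bed between 0.011 and 0.0175 m and angle between spacer0's own z axis and vertical below 0.08 rad and angle between the y axis of spacer0 and the y axis of bed, either way round below 0.12 rad) or (height (world z) of spacer0 below 0.006 m and angle between spacer0's own z axis and vertical below 0.1 rad)) and ((x of spacer1 in the frame of bed between -0.015 and 0.015 m and y of spacer1 in the frame of bed between -0.025 and 0.08 m and z of spacer1 in the frame of bed between 0.011 and 0.0175 m and angle between spacer1's own z axis and vertical below 0.08 rad and angle between the y axis of spacer1 and the y axis of bed, either way round below 0.12 rad) or (height (world z) of spacer1 below 0.006 m and angle between spacer1's own z axis and vertical below 0.1 rad)) and ((x of spacer2 in the frame of bed between -0.015 and 0.015 m and y of spacer2 in the frame of bed between -0.025 and 0.08 m and z of spacer2 in the frame of bed between 0.011 and 0.0175 m and angle between spacer2's own z axis and vertical below 0.08 rad and angle between the y axis of spacer2 and the y axis of bed, either way round below 0.12 rad) or (height (world z) of spacer2 below 0.006 m and angle between spacer2's own z axis and vertical below 0.1 rad)) and ((x of spacer3 in the frame of bed between -0.015 and 0.015 m and y of spacer3 in the frame of bed between -0.025 and 0.08 m and z of spacer3 in the frame of bed between 0.011 and 0.0175 m and angle between spacer3's own z axis and vertical below 0.08 rad and angle between the y axis of spacer3 and the y axis of bed, either way round below 0.12 rad) or (height (world z) of spacer3 below 0.006 m and angle between spacer3's own z axis and vertical below 0.1 rad)) and linear speed of each of spacer0, spacer1, spacer2, spacer3 below 0.01 m/s and linear speed of jaw below 0.005 m/s); the arm keeps its last pose, push and grip.
It fails at once if the tape, pan or hammer is moved more than 30 mm (distance of any of tape, pan, hammer from where it was at the start of the episode above 0.03 m).
It fails at once if a spacer is knocked over (angle between any of spacer0, spacer1, spacer2, spacer3's own z axis and vertical above 0.6 rad).
It also fails if it takes over 72 s, if anything falls off the work surface, if the arm or the gripper's body presses on something with over 40 N, if the wrist force passes 120 N, or if a joint passes its speed limit or range.

## Working session

There is one attempt and no reset: what is moved stays moved. The work goes in short steps, Python scripts to look and compute and a tool call to move; the robot and the scene stay as the last step left them, time stands still between calls to the robot, and variables do not carry over. Pictures are saved under pics/ and viewed, at most 10 in all, crops included, and the job is handed in when it is done.

Besides the shell and the picture viewer there is one more tool, called after ">>>" as name([rows], argument=value, ...), one row to a line, values as JSON. servo_tool: Moves the arm, as the interface text tells. Its arguments: {"type":"object","properties":{"targets":{"type":"array"},"gripper":{"type":"number"}},"required":["targets"]}

```bash
mkdir -p pics; python3 - <<'E'
from rig import bot,viewer
import cv2,numpy as np
for n in("scene","top"):
    c=viewer.capture(n); cv2.imwrite(f"pics/{n}0.png",cv2.resize(c["color"][:,:,::-1],(800,600),interpolation=cv2.INTER_CUBIC))
    np.savez(n+"0.npz",**c); print(c["camera_matrix"],c["R"],c["t"])
print(bot.grip_point_offset,bot.read_state())
E
```

```text
[[504.86410255   0.         277.21433666]
 [  0.         504.86410255 209.03779668]
 [  0.           0.           1.        ]] [[-0.62542586  0.78027979 -0.00243758]
 [ 0.59469518  0.47464518 -0.64888335]
 [-0.50515358 -0.40727805 -0.76088399]] [ 0.36308064 -0.29611688  1.73681409]
[[426.61447401   0.         282.03719856]
 [  0.         426.61447401 213.68896807]
 [  0.           0.           1.        ]] [[ 1.12722212e-02 -9.99936056e-01  9.05871525e-04]
 [-9.98282439e-01 -1.13056560e-02 -5.74835090e-02]
 [ 5.74900747e-02 -2.56348809e-04 -9.98346045e-01]] [-0.01491692  0.58949031  1.35195396]
0.0187 {'time_s': 0.1, 'joint_positions': array([-7.76078254e+01,  3.02744061e+01,  8.21491258e+01, -4.36060272e-04,
        6.76898664e+01, -1.02288603e+01]), 'qvel': array([-0.03091964,  0.02604818, -0.12840692, -0.05668443,  0.01811463,
       -0.06648598]), 'tau': array([-5.09291967e-04, -4.40985990e+01, -1.77150911e+01,  6.35419716e-02,
        5.34171530e-02, -5.64741504e-05]), 'position': array([ 0.24024983, -0.5762051 ,  0.19526088]), 'tcp_rot': array([[ 9.23068030e-01,  3.84636486e-01, -4.31611189e-04],
       [ 3.84636574e-01, -9.23066073e-01,  1.93155002e-03],
       [ 3.44538965e-04, -1.94896552e-03, -9.99998041e-01]]), 'force': array([-0.08464908,  0.08355221, -0.28481726]), 'moment': array([ 0.01737353,  0.00934872, -0.01642681]), 'grasp_force': 0.0, 'opening': 1.000639518095992}
```

View pics/scene0.png

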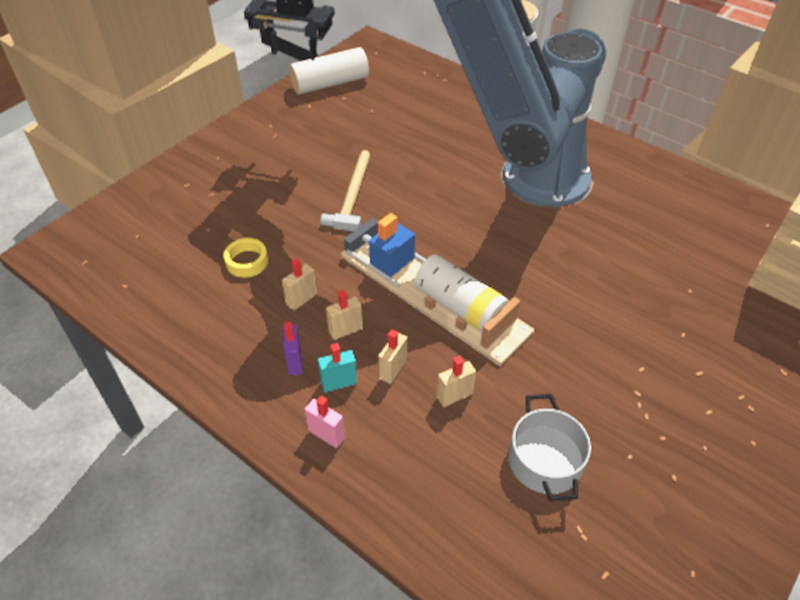

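View pics/top0.png

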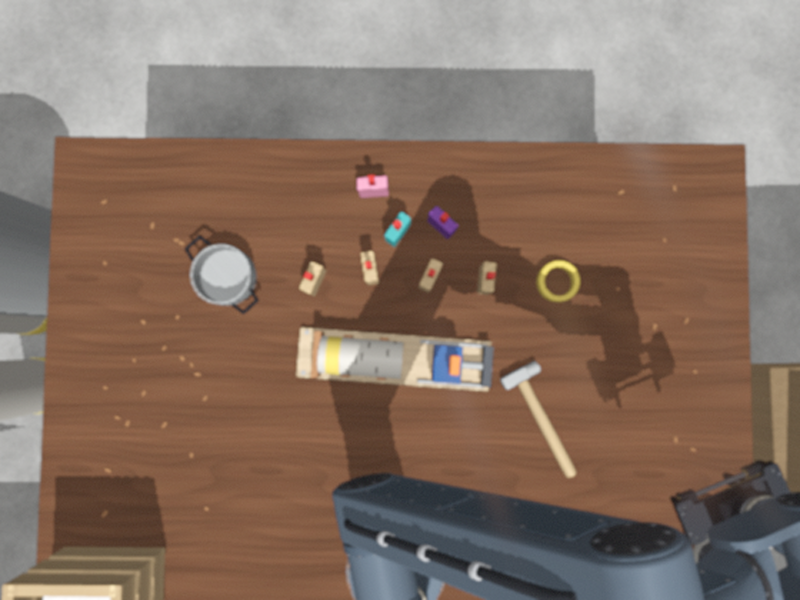

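The wooden spacers are at about (299,285), (345,313), (393,355) and (457,380) in the scene picture. In the top picture they are at (488,276), (431,274), (369,267) and (312,277). The purple, turquoise and pink blocks at top (443,222), (398,228) and (372,186) are look-alikes, because the real spacers are plain wood. The jaw is at the right, the log at the left (+y). I'll confirm in a crop.

```bash
cat > h.py <<'E'
import numpy as np,cv2
def load(n): return dict(np.load(n+".npz"))
def ray(c,u,v,z):
    d=c["R"].T@np.linalg.inv(c["camera_matrix"])@np.array([u,v,1.]); C=-c["R"].T@c["t"]
    return C+d*(z-C[2])/d[2]
def proj(c,X):
    p=c["camera_matrix"]@(c["R"]@np.asarray(X,float)+c["t"]); return p[:2]/p[2]
def tri(c1,p1,c2,p2):
    P=[c["camera_matrix"]@np.c_[c["R"],c["t"]] for c in(c1,c2)]
    X=cv2.triangulatePoints(P[0],P[1],np.array(p1,float).reshape(2,1),np.array(p2,float).reshape(2,1)); return (X[:3]/X[3]).ravel()
E
python3 - <<'E'
from h import *
s=load("scene0");t=load("top0")
a=t["color"][170:280,200:360]; b=s["color"][145:290,190:385]
a=cv2.resize(a,(800,550),interpolation=cv2.INTER_CUBIC); b=cv2.resize(b,(780,580),interpolation=cv2.INTER_CUBIC)
cv2.imwrite("pics/a.png",a[:,:,::-1]);cv2.imwrite("pics/b.png",b[:,:,::-1])
for n,c in(("s",s),("t",t)):
    hsv=cv2.cvtColor(c["color"],cv2.COLOR_RGB2HSV)
    for nm,lo,hi in(("red",(0,190,110),(5,255,255)),("blue",(105,150,50),(118,255,255)),("orange",(8,200,200),(16,255,255)),("wood",(12,60,110),(24,150,255))):
        m=cv2.inRange(hsv,lo,hi); k,_,st,ce=cv2.connectedComponentsWithStats(m)
        for i in range(1,k):
            if st[i,4]>12 and 150<ce[i,0]<400 and 110<ce[i,1]<310: print(n,nm,st[i],ce[i].round(1))
E
```

```text
s blue [267 158  23  18 157] [278.2 167.1]
s blue [259 165   5   5  15] [261.2 167.5]
s wood [237 104  23  46 359] [248.1 128.5]
s wood [266 150  11   8  41] [271.  153.4]
s wood [164 166  14   3  14] [170.5 166.4]
s wood [249 170  10  11  51] [254.2 174.6]
s wood [ 238  175  136   82 1911] [317.9 220.3]
s wood [275 181  21  16  68] [282.7 189.2]
s wood [197 183  25  35 544] [209.4 201.1]
s wood [228 207  26  31 571] [240.8 222.7]
s wood [264 232  22  37 462] [274.3 252.4]
s wood [304 252  30  33 553] [318.6 270.2]
t wood [226 105  13  13  40] [233.4 112.2]
t wood [200 107   4   8  14] [201.6 110.5]
t wood [298 108  10   6  28] [302.3 110.5]
t wood [332 109   6   4  13] [334.5 110.4]
t wood [175 111   9   6  14] [179.7 113.2]
t wood [186 113  11   6  32] [190.4 114.8]
t wood [196 112  52  26 294] [220.7 123.4]
t wood [161 115  26  15  67] [177.  120.4]
t wood [269 117  25  24 163] [279.9 126.2]
t wood [299 117   8   7  17] [303.2 120.1]
t wood [345 117   8   5  13] [348.4 118.8]
t wood [327 118  35  11  99] [342.6 122.2]
t wood [160 121   5   4  13] [161.8 122.2]
t wood [371 121   7 
[... 2261 characters left out ...]
353.6 280.5]
t wood [332 278   7   7  13] [334.9 280.6]
t wood [150 283   8   5  19] [153.4 284.7]
t wood [163 285  12   8  17] [169.2 288.5]
t wood [171 289  40  29 263] [194.4 303.7]
t wood [273 290   7   6  14] [275.9 292.9]
t wood [390 290   7  13  32] [393.1 295.2]
t wood [174 292  13  10  31] [180.2 296.7]
t wood [215 292  12   3  13] [220.5 293.1]
t wood [347 293  16   7  26] [355.2 295.3]
t wood [205 296  10  12  35] [209.3 301.9]
t wood [221 296  20  17  92] [230.5 303.2]
t wood [214 298   7   5  15] [217.5 300.3]
t wood [336 301  16  12  43] [344.4 305.5]
t wood [276 303   9   4  20] [279.6 304.4]
t wood [296 303   8  11  27] [299.4 307.6]
t wood [216 304   7   4  13] [218.9 305.2]
```

View pics/a.png

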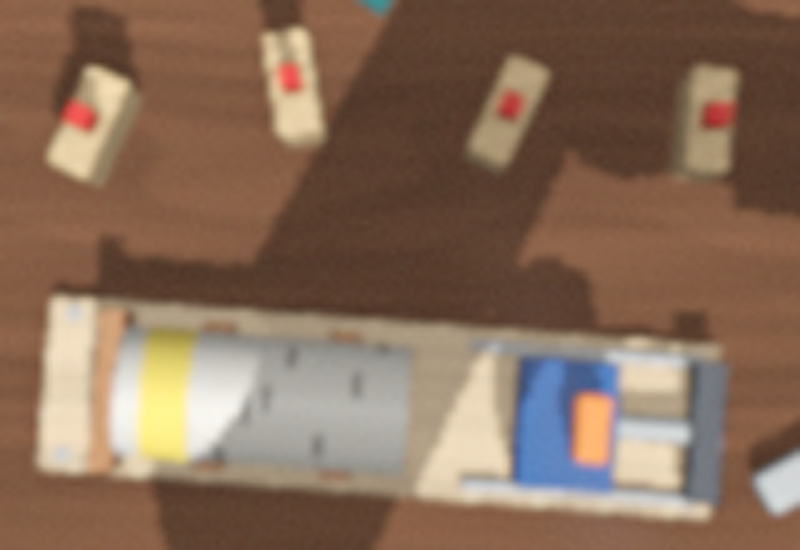

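View pics/b.png

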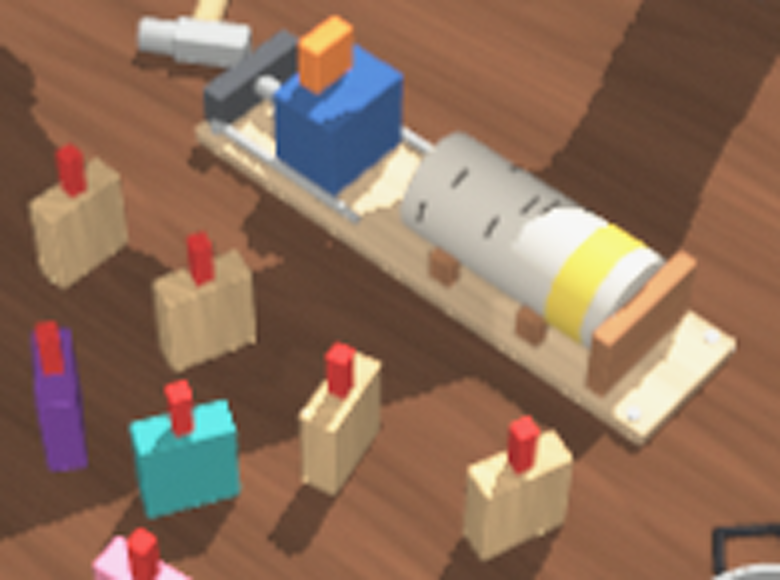

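Both crops confirm the four plain-wood spacers, at top-crop (92,125), (292,88), (510,110) and (707,120). The gap shows between the log end at u≈411 and the jaw's top front edge at u≈520. Next come the measurements.

```bash
cat > meas.py <<'E'
from h import *
def red(c):
    I=c["color"].astype(int); m=((I[...,0]-I[...,1]>75)&(I[...,0]-I[...,2]>75)&(I[...,1]<75)&(abs(I[...,1]-I[...,2])<22)).astype(np.uint8)
    k,_,st,ce=cv2.connectedComponentsWithStats(m); return [(ce[i],st[i,4]) for i in range(1,k) if st[i,4]>8]
if __name__=="__main__":
    s=load("scene0");t=load("top0")
    rt=red(t);rs=red(s)
    P=[(ray(t,*c,.106),c,a) for c,a in rt]; Q=[(ray(s,*c,.095),c,a) for c,a in rs]
    for p in P:
        for q in Q:
            if np.hypot(*(p[0]-q[0])[:2])<.02: print("peg",p[0][:2].round(4),q[0][:2].round(4),p[1].round(1),q[1].round(1),p[2],q[2])
    c5=lambda u,v,z: ray(t,(u-2)/5+200,(v-2)/5+170,z)[:2]
    g=c5
    for n,(a,b) in dict(A=((740,68),(733,172)),B=((550,70),(500,170)),C=((262,35),(282,140)),D=((90,65),(47,160))).items():
        d=g(*a,.075)-g(*b,.075); print("slab",n,g(*a,.075).round(4),g(*b,.075).round(4),"long axis deg",np.degrees(np.arctan2(d[1],d[0])).round(1))
    S=cv2.GaussianBlur(cv2.cvtColor(t["color"],cv2.COLOR_RGB2HSV)[...,1],(3,3),0)
    for n,(u,v) in dict(A=(707,120),B=(510,110),C=(292,88),D=(92,125)).items():
        x,y=int(u/5+200),int(v/5+170); r=S[y-15:y+16,x-11:x+12]
        _,m=cv2.threshold(r,0,255,cv2.THRESH_BINARY_INV+cv2.THRESH_OTSU)
        pts=np.argwhere(m)[:,::-1]+[x-11,y-15]; W=np.float32([ray(t,*p,.06)[:2]*1000 for p in pts])
        (c,wh,an)=cv2.minAreaRect(W); print(n,np.round(c,1),np.round(wh,1),round(an,1))
    print("bed",[c5(*p,.014).round(4).tolist() for p in((50,295),(722,345),(712,520),(38,472))])
    print("jaw front",c5(520,357,.089),c5(513,486,.089)," log",c5(411,345,.094),c5(405,470,.094),c5(411,400,.094))
    print("orange top",[c5(*p,.130).round(4).tolist() for p in((582,393),(612,395),(606,467),(573,463))])
    print("blue back",c5(617,362,.089),c5(612,490,.089))
    e=lambda u,v,z: ray(s,(u-1.5)/4+190,(v-1.5)/4+145,z)[:2].round(4)
    print("scene: jaw front top",e(336,120,.089),e(403,73,.089),"foot",e(335,190,.014),"bed corner",e(196,130,.014),e(640,440,.014),e(735,345,.014),"log left side z.054",e(406,205,.054))
E
python3 meas.py
```

```text
peg [ 0.7742 -0.0933] [ 0.7739 -0.0958] [310.8 151.4] [201.9 231. ] 20 64
peg [ 0.6499 -0.1914] [ 0.6514 -0.1941] [343.2 192.7] [207.3 186.7] 18 66
slab A [ 0.6828 -0.2095] [ 0.6184 -0.2053] long axis deg -3.7
slab B [ 0.6802 -0.0922] [ 0.618  -0.0619] long axis deg -26.0
slab C [0.6999 0.0858] [0.635  0.0725] long axis deg 11.6
slab D [0.6801 0.1916] [0.621  0.2169] long axis deg -23.2
A [ 650.7 -189.5] [38.1 71.4] 86.1
B [654.6 -66.9] [32.  74.2] 64.1
C [669.6  67.1] [74.8 32.8] 10.2
D [644.6 191.1] [40.6 70.2] 66.4
bed [[0.5392, 0.2236], [0.5121, -0.2078], [0.4005, -0.2017], [0.4262, 0.2289]]
jaw front [ 0.5033657  -0.07447282] [ 0.42560962 -0.07089768]  log [ 0.50988144 -0.00836899] [ 0.43478217 -0.00560857] [ 0.47679348 -0.00874305]
orange top [[0.483, -0.1089], [0.482, -0.1265], [0.44, -0.1232], [0.4421, -0.1039]]
blue back [ 0.5010055  -0.13324709] [ 0.42387856 -0.13067255]
scene: jaw front top [ 0.4941 -0.0822] [ 0.426 -0.074] foot [ 0.4947 -0.0834] bed corner [ 0.5129 -0.2061] [0.5437 0.2208] [0.4342 0.2279] log left side z.054 [ 0.5025 -0.0113]
```

The gap is about 66 mm (jaw at bed y −30, log at about +37), so two spacers are needed: A and B. The bed's y axis is about (0.063, 0.998) and its origin about (0.466, −0.045).

```bash
cat >> h.py <<'E'
def goto(xyz,yang):
    from rig import bot
    s=bot.read_state(); R=s["tcp_rot"]; o=R.T@(np.array(xyz)-s["position"])
    y=np.degrees(np.arctan2(R[1,1],R[0,1])); d=(yang-y+180)%360-180
    print("offset",o.round(4),"drz",round(-d,1),"now",s["position"].round(4),"yang",round(y,1),"F",s["force"].round(1),"t",s["time_s"])
BO=np.array([.466,-.045]);BX=np.array([.998,-.063]);BY=np.array([.063,.998])
def bed(x,y): return BO+BX*x+BY*y
E
python3 - <<'E'
from h import *
s=load("scene0");t=load("top0")
for c,z,boxes in((t,.106,[(202,105*0+192,0)]),):
    pass
def r(c,u,v,z):
    I=c["color"][v-9:v+10,u-8:u+9].astype(float); w=(I[...,0]>2.2*I[...,1])&(I[...,0]>2.2*I[...,2])
    p=np.argwhere(w).mean(0)[::-1]+[u-8,v-9]; return p.round(1),w.sum(),ray(c,*p,z)[:2].round(4)
for n,a,b in(("A",(343,193),(208,187)),("B",(302,191),(240,209)),("C",(258,185),(275,237)),("D",(216,193),(321,256))): print(n,*r(t,*a,.106),*r(s,*b,.095))
goto([.6505,-.1922,.18],-4)
E
```

```text
A [342.9 192.6] 17 [ 0.6502 -0.1906] [207.2 186.8] 71 [ 0.6516 -0.194 ]
B [301.9 190.7] 9 [ 0.6546 -0.0672] [239.6 208.9] 66 [ 0.6561 -0.0692]
C [257.5 185. ] 8 [0.6702 0.0666] [274.4 236.7] 75 [0.6707 0.0634]
D [214.9 192.4] 19 [0.6464 0.1944] [320.  255.3] 81 [0.6451 0.1892]
offset [ 0.5264 -0.1966  0.0158] drz -63.4 now [ 0.2402 -0.5762  0.1953] yang -67.4 F [-0.1  0.1 -0.3] t 0.1
```

>>> servo_tool([
  {"offset":[0.035,-0.013,0],"dr":[0,0,-4]},
  {"offset":[0.07,-0.026,0],"dr":[0,0,-8]},
  {"offset":[0.105,-0.039,0],"dr":[0,0,-12]},
  {"offset":[0.14,-0.052,0.01],"dr":[0,0,-16]},
  {"offset":[0.175,-0.066,0.01],"dr":[0,0,-20]},
  {"offset":[0.21,-0.079,0.01],"dr":[0,0,-25]},
  {"offset":[0.245,-0.092,0.01],"dr":[0,0,-30]},
  {"offset":[0.28,-0.105,0.01],"dr":[0,0,-35]},
  {"offset":[0.315,-0.118,0.01],"dr":[0,0,-40]},
  {"offset":[0.35,-0.131,0.01],"dr":[0,0,-45]},
  {"offset":[0.385,-0.144,0.01],"dr":[0,0,-50]},
  {"offset":[0.42,-0.157,0.01],"dr":[0,0,-55]},
  {"offset":[0.455,-0.17,0.01],"dr":[0,0,-59]},
  {"offset":[0.49,-0.183,0.01],"dr":[0,0,-63.4]},
  {"offset":[0.51,-0.191,0.015],"dr":[0,0,-63.4]},
  {"offset":[0.527,-0.1965,0.0155],"dr":[0,0,-63.4]},
  {"offset":[0.527,-0.1965,0.0155],"dr":[0,0,-63.4]},
  {"offset":[0.527,-0.1965,0.0155],"dr":[0,0,-63.4]},
  {"offset":[0.527,-0.1965,0.0155],"dr":[0,0,-63.4]},
  {"offset":[0.527,-0.1965,0.0155],"dr":[0,0,-63.4]},
], gripper=-1)

```text
time_s: 1.77
position: [0.6503, -0.1938, 0.1806]
tcp_rot: [[0.071, 0.997, -0.001], [0.997, -0.071, -0.0], [-0.0, -0.001, -1.0]]
force: [-0.4, -0.8, 0.1]
opening: 1.001
grasp_force: 0.0
```

```bash
python3 -c "
from h import *
goto([.651,-.192,.083],-4)"
```

```text
offset [0.0019 0.0007 0.0976] drz -0.1 now [ 0.6503 -0.1938  0.1806] yang -4.1 F [-0.4 -0.8  0.1] t 1.7667
```

>>> servo_tool([
  {"offset":[0.001,0.0005,0.02]},
  {"offset":[0.002,0.0005,0.04]},
  {"offset":[0.002,0.0005,0.06]},
  {"offset":[0.002,0.0005,0.075]},
  {"offset":[0.002,0.0005,0.087]},
  {"offset":[0.002,0.0005,0.097]},
  {"offset":[0.002,0.0005,0.097]},
  {"offset":[0.002,0.0005,0.097]},
])

```text
$.targets[0]: bad value
```

>>> servo_tool([
  {"offset":[0,0,0]},
  {"offset":[0,0,0]},
  {"offset":[0,0,0]},
  {"offset":[0,0,0]},
  {"offset":[0,0,0]},
  {"offset":[0,0,0]},
  {"offset":[0,0,0]},
  {"offset":[0,0,0]},
  {"offset":[0,0,0]},
  {"offset":[0,0,0]},
  {"offset":[0,0,0]},
  {"offset":[0,0,0]},
  {"offset":[0,0,0]},
  {"offset":[0,0,0]},
], gripper=1)

```text
$.targets[0]: bad value
```

>>> servo_tool([
  {"offset":[0,0,-0.01]},
  {"offset":[0,0,-0.02]},
  {"offset":[0,0,-0.035]},
  {"offset":[0,0,-0.05]},
  {"offset":[0,0,-0.07]},
  {"offset":[0,0,-0.085]},
  {"offset":[0,0,-0.1]},
  {"offset":[0,0,-0.11]},
  {"offset":[0,0,-0.11]},
  {"offset":[0,0,-0.11]},
])

```text
$.targets[0]: bad value
```

```bash
python3 - <<'E'
from h import *
from rig import viewer
s=viewer.capture("scene");np.savez("scene1.npz",**s);t=viewer.capture("top");np.savez("top1.npz",**t)
b=cv2.resize(s["color"][125:285,180:390],(788,600),interpolation=cv2.INTER_CUBIC)
cv2.imwrite("pics/c.png",b[:,:,::-1])
p=bed(0,.0195); goto([*p,.193],-3.6)
E
```

```text
offset [ 0.155  -0.1948 -0.0122] drz -0.5 now [ 0.6505 -0.194   0.1808] yang -4.1 F [-0.2 -0.3 -0.1] t 1.8667
```

View pics/c.png

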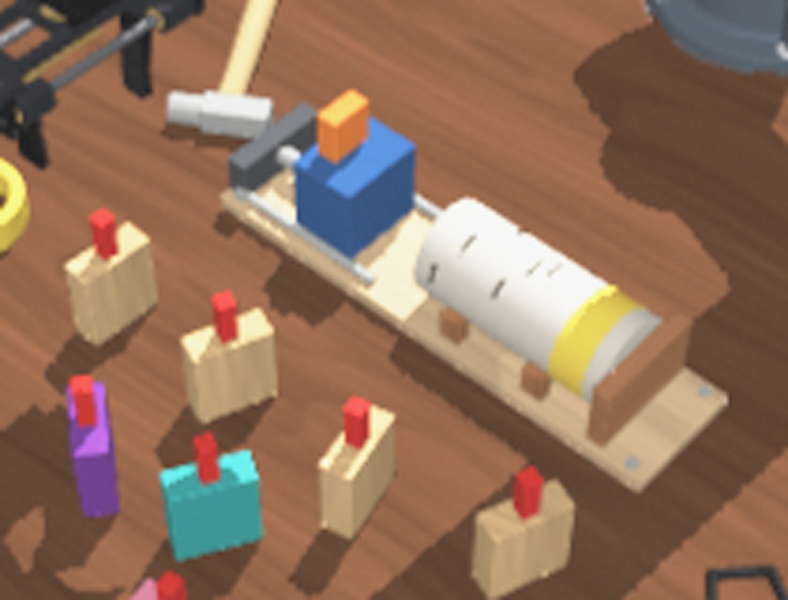

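The moves were refused because "dr" is required, so nothing moved. The picture shows the open gripper at crop (85,105), above and behind peg A at (103,235). I'll check its projected position.

```bash
python3 - <<'E'
from h import *
s=load("scene1")
f=lambda X:((proj(s,X)-[180,125])*3.75).round()
print(f([.6505,-.194,.1808]),f([.6505+.05,-.194,.1808]),f([.6505-.05,-.194,.1808]),f([.651,-.192,.113]),f([.651,-.192,.0]))
E
```

```text
[ 90. 149.] [ 40. 188.] [138. 111.] [102. 216.] [118. 315.]
```

```bash
python3 - <<'E'
from h import *
s=load("scene1");t=load("top1")
a=cv2.resize(s["color"][90:210,165:265],(500,600),interpolation=cv2.INTER_CUBIC)
p=proj(t,[.6505,-.194,.18]).astype(int);print(p)
b=cv2.resize(t["color"][p[1]-60:p[1]+60,p[0]-30:p[0]+30],(300,600),interpolation=cv2.INTER_CUBIC)
cv2.imwrite("pics/d.png",np.hstack([a,b])[:,:,::-1])
E
```

```text
[347 189]
```

View pics/d.png

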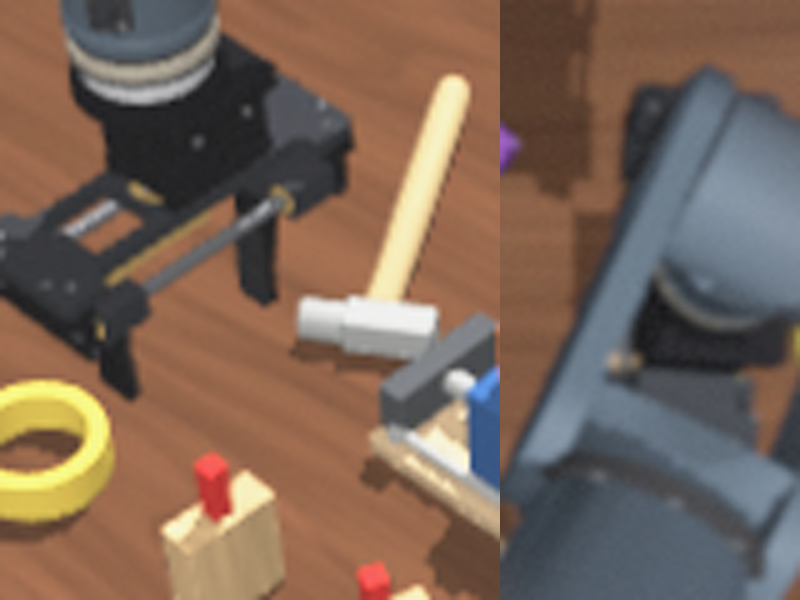

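```bash
python3 - <<'E'
from h import *
for n,C,y in(("scene0",[.2402,-.5762,.1953],(.385,-.923)),("scene1",[.6505,-.194,.1808],(.997,-.071))):
    s=load(n);C=np.array(C);y=np.array([*y,0])
    T=[proj(s,C+k*y*.05) for k in(-1,1)];print(n,np.round(T,1))
    for p in T:
        u,v=p.astype(int); g=s["color"][max(v-30,0):v+15,u-10:u+11].max(2); m=(g<50); 
        k=np.argwhere(m); i=k[:,0].max(); print("lowest dark row",i+max(v-30,0),"cols",k[k[:,0]>=i-1][:,1]+u-10)
E
```

```text
scene0 [[220.8  47.1]
 [193.   42.6]]
lowest dark row 41 cols [210 211 212 213 214 215 216 217 218 210 211 212 213]
lowest dark row 38 cols [201 202 203 203]
scene1 [[217.8 155.1]
 [189.8 174.5]]
lowest dark row 149 cols [215 218 219 217 218 219]
lowest dark row 168 cols [188 189 190 191 189 190 191]
```

The fingertips show about 5 px above the projected TCP, but laterally they agree. I'll descend carefully while watching the force.

>>> servo_tool([
  {"offset":[0.001,0.0005,0.02],"dr":[0,0,0]},
  {"offset":[0.002,0.0005,0.04],"dr":[0,0,0]},
  {"offset":[0.002,0.0005,0.06],"dr":[0,0,0]},
  {"offset":[0.002,0.0005,0.075],"dr":[0,0,0]},
  {"offset":[0.002,0.0005,0.087],"dr":[0,0,0]},
  {"offset":[0.002,0.0005,0.097],"dr":[0,0,0]},
  {"offset":[0.002,0.0005,0.097],"dr":[0,0,0]},
  {"offset":[0.002,0.0005,0.097],"dr":[0,0,0]},
])

```text
time_s: 2.53
position: [0.6518, -0.1912, 0.0835]
tcp_rot: [[0.07, 0.998, -0.0], [0.998, -0.07, 0.0], [0.0, -0.0, -1.0]]
force: [0.8, 0.0, 0.4]
opening: 1.0
grasp_force: 0.0
```

```bash
python3 - <<'E'
from h import *
from rig import viewer,bot
s=viewer.capture("scene");np.savez("scene2.npz",**s)
b=cv2.resize(s["color"][130:230,160:290],(780,600),interpolation=cv2.INTER_CUBIC)
st=bot.read_state();print(st["position"],st["force"],((proj(s,st["position"])-[160,130])*6).round())
cv2.imwrite("pics/e.png",b[:,:,::-1])
E
```

```text
[ 0.65240805 -0.19134535  0.0842991 ] [ 1.04107789  0.41104877 -0.21382795] [289. 360.]
```

View pics/e.png

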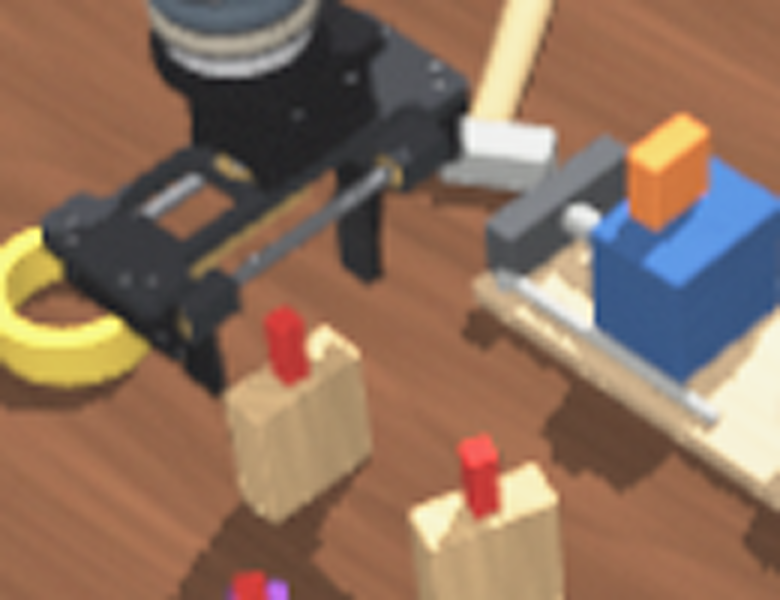

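The tips, at crop (210,395) and (368,280), straddle peg A at (287,345). Closing now.

>>> servo_tool([
  {"offset":[0,0,0.002],"dr":[0,0,0]},
  {"offset":[0,0,0.002],"dr":[0,0,0]},
  {"offset":[0,0,0.002],"dr":[0,0,0]},
  {"offset":[0,0,0.002],"dr":[0,0,0]},
  {"offset":[0,0,0.002],"dr":[0,0,0]},
  {"offset":[0,0,0.002],"dr":[0,0,0]},
  {"offset":[0,0,0.002],"dr":[0,0,0]},
  {"offset":[0,0,0.002],"dr":[0,0,0]},
  {"offset":[0,0,0.002],"dr":[0,0,0]},
  {"offset":[0,0,0.002],"dr":[0,0,0]},
  {"offset":[0,0,0.002],"dr":[0,0,0]},
  {"offset":[0,0,0.002],"dr":[0,0,0]},
], gripper=1)

```text
time_s: 3.58
position: [0.6519, -0.1909, 0.0816]
tcp_rot: [[0.069, 0.998, -0.0], [0.998, -0.069, 0.0], [-0.0, -0.0, -1.0]]
force: [0.3, 0.8, 0.4]
opening: 0.174
grasp_force: 0.2
```

>>> servo_tool([
  {"offset":[0,0,0],"dr":[0,0,0]},
  {"offset":[0,0,0],"dr":[0,0,0]},
  {"offset":[0,0,0],"dr":[0,0,0]},
  {"offset":[0,0,0],"dr":[0,0,0]},
])

```text
time_s: 3.92
position: [0.6518, -0.1908, 0.0816]
tcp_rot: [[0.069, 0.998, -0.0], [0.998, -0.069, 0.0], [0.0, -0.0, -1.0]]
force: [0.2, -0.7, 1.0]
opening: 0.15
grasp_force: 30.0
```

>>> servo_tool([
  {"offset":[0,0,-0.006],"dr":[0,0,0]},
  {"offset":[0,0,-0.015],"dr":[0,0,0]},
  {"offset":[0,0,-0.03],"dr":[0,0,0]},
  {"offset":[0,0,-0.045],"dr":[0,0,0]},
  {"offset":[0,0,-0.06],"dr":[0,0,0]},
  {"offset":[0,0,-0.075],"dr":[0,0,0]},
  {"offset":[0,0,-0.09],"dr":[0,0,0]},
  {"offset":[0,0,-0.105],"dr":[0,0,0]},
  {"offset":[0,0,-0.115],"dr":[0,0,0]},
  {"offset":[0,0,-0.115],"dr":[0,0,0]},
  {"offset":[0,0,-0.115],"dr":[0,0,0]},
])

```text
time_s: 4.83
position: [0.6522, -0.191, 0.1976]
tcp_rot: [[0.069, 0.998, 0.002], [0.998, -0.069, -0.001], [-0.001, 0.002, -1.0]]
force: [-0.3, 0.9, -2.3]
opening: 0.149
grasp_force: 30.0
```

```bash
python3 - <<'E'
from h import *
from rig import viewer,bot
s=viewer.capture("scene");np.savez("scene3.npz",**s)
b=cv2.resize(s["color"][90:240,160:350],(760,600),interpolation=cv2.INTER_CUBIC)
cv2.imwrite("pics/f.png",b[:,:,::-1])
st=bot.read_state();q=st["position"];o=q-[0,0,.0816]
f=lambda X:((proj(s,X)-[160,90])*4).round().tolist()
x=st["tcp_rot"][:,1];y=st["tcp_rot"][:,0]
print(q,st["opening"],st["grasp_force"]);print("peg",f(o+[0,0,.113]),"bottom corners",[f(o+a*.032*x+b*.013*y) for a in(1,-1) for b in(1,-1)],"top",[f(o+a*.032*x+b*.013*y+[0,0,.075]) for a in(1,-1) for b in(1,-1)])
goto([*bed(0,.0195),.196],-3.6)
E
```

```text
[ 0.65153917 -0.19063527  0.19638542] 0.1556117126378413 29.9598491191864
peg [171.0, 250.0] bottom corners [[167.0, 404.0], [142.0, 385.0], [236.0, 354.0], [211.0, 336.0]] top [[154.0, 327.0], [128.0, 308.0], [226.0, 276.0], [200.0, 258.0]]
offset [ 0.1519 -0.1953  0.0005] drz -0.4 now [ 0.6515 -0.1906  0.1964] yang -4.0 F [ 0.1  0.6 -0.6] t 4.8833
```

View pics/f.png

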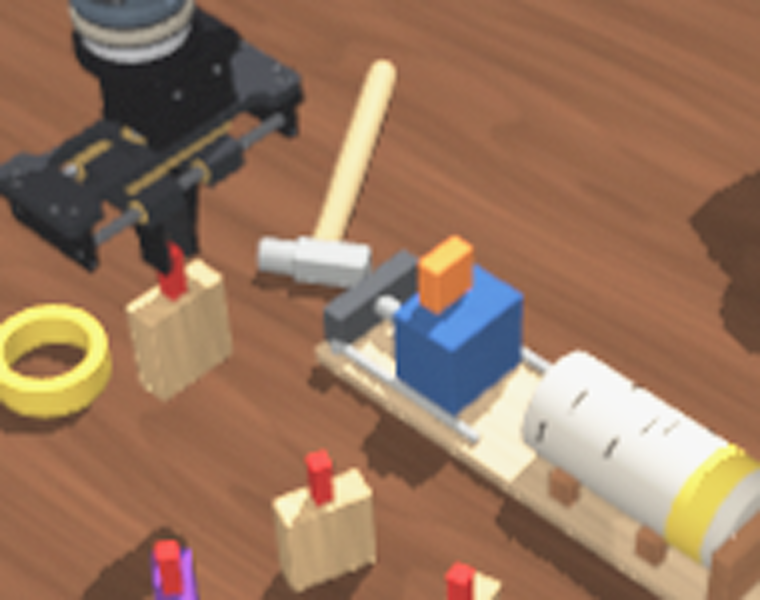

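The spacer hangs upright and where predicted: bottom corner at (165,398), peg at (173,270). Carrying it over the gap.

>>> servo_tool([
  {"offset":[0.008,-0.01,0],"dr":[0,0,0]},
  {"offset":[0.02,-0.025,0],"dr":[0,0,0]},
  {"offset":[0.035,-0.045,0],"dr":[0,0,0]},
  {"offset":[0.05,-0.065,0],"dr":[0,0,0]},
  {"offset":[0.066,-0.085,0],"dr":[0,0,0]},
  {"offset":[0.082,-0.105,0],"dr":[0,0,0]},
  {"offset":[0.098,-0.126,0],"dr":[0,0,0]},
  {"offset":[0.114,-0.146,0],"dr":[0,0,0]},
  {"offset":[0.128,-0.164,0],"dr":[0,0,0]},
  {"offset":[0.139,-0.18,0],"dr":[0,0,0]},
  {"offset":[0.148,-0.19,0],"dr":[0,0,0]},
  {"offset":[0.152,-0.195,0],"dr":[0,0,0]},
  {"offset":[0.152,-0.195,0],"dr":[0,0,0]},
  {"offset":[0.152,-0.195,0],"dr":[0,0,0]},
  {"offset":[0.152,-0.195,0],"dr":[0,0,0]},
])

```text
time_s: 6.13
position: [0.4694, -0.0265, 0.1967]
tcp_rot: [[0.07, 0.998, 0.002], [0.998, -0.07, -0.001], [-0.001, 0.002, -1.0]]
force: [-0.6, -0.7, -1.4]
opening: 0.151
grasp_force: 30.0
```

```bash
python3 - <<'E'
from h import *
goto([*bed(0,.0195),.0965],-3.6)
from rig import viewer,bot
s=viewer.capture("scene");np.savez("scene4.npz",**s)
b=cv2.resize(s["color"][100:240,220:370],(642,600),interpolation=cv2.INTER_CUBIC)
cv2.imwrite("pics/g.png",b[:,:,::-1])
E
```

```text
offset [ 0.0009 -0.0024  0.1002] drz -0.4 now [ 0.4694 -0.0265  0.1967] yang -4.0 F [-0.6 -0.7 -1.4] t 6.1333
```

View pics/g.png

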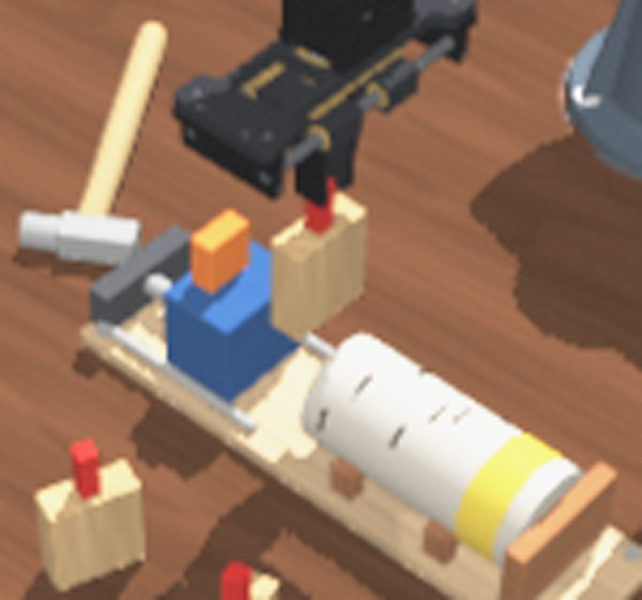

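```bash
python3 - <<'E'
from h import *
s=load("scene4")
f=lambda X:((proj(s,X)-[220,100])*4.28).round()
o=np.array([.4694,-.0265,.115]);x=np.array([*BX,0]);y=np.array([*BY,0]);z=np.array([0,0,1])
print("slab top",[f(o+a*.032*x+b*.013*y+.075*z).tolist() for a in(1,-1) for b in(1,-1)],"bot",[f(o+a*.032*x+b*.013*y).tolist() for a in(1,-1) for b in(1,-1)])
for L in(.033,.037,.041):
    c=np.array([*bed(0,L),.054]); P=np.array([f(c+.04*(np.cos(a)*x+np.sin(a)*z)) for a in np.linspace(0,6.28,73)])
    print(L,"left",P[P[:,0].argmin()],"top",P[P[:,1].argmin()],"up-left extreme",P[(P@[.8,.6]).argmin()])
print("jaw front top",f([*bed(.04,-.03),.089]),f([*bed(-.04,-.03),.089]),"foot",f([*bed(.04,-.03),.014]))
g=cv2.resize(s["color"][100:240,220:370],(642,600),interpolation=cv2.INTER_CUBIC).astype(int)
for r in(380,400,410,420): print(r,[int(v) for v in g[r,285:345:4].sum(1)//3])
E
```

```text
slab top [[303.0, 261.0], [272.0, 241.0], [370.0, 209.0], [339.0, 190.0]] bot [[301.0, 344.0], [271.0, 325.0], [365.0, 292.0], [335.0, 274.0]]
0.033 left [295. 413.] top [356. 329.] up-left extreme [319. 357.]
0.037 left [300. 416.] top [363. 331.] up-left extreme [324. 360.]
0.041 left [304. 419.] top [367. 334.] up-left extreme [325. 367.]
jaw front top [226. 331.] [305. 269.] foot [227. 406.]
380 [238, 235, 236, 236, 238, 238, 236, 212, 204, 205, 213, 229, 239, 239, 241]
400 [236, 236, 236, 235, 233, 207, 198, 198, 199, 203, 208, 212, 217, 221, 225]
410 [235, 235, 235, 233, 218, 190, 188, 194, 189, 153, 148, 183, 204, 204, 208]
420 [233, 234, 234, 229, 197, 178, 179, 184, 171, 127, 156, 198, 195, 197, 198]
```

Predictions and image agree within about 2 mm, so I'm lowering it.

>>> servo_tool([
  {"offset":[0.001,-0.0024,0.015],"dr":[0,0,-0.4]},
  {"offset":[0.001,-0.0024,0.03],"dr":[0,0,-0.4]},
  {"offset":[0.001,-0.0024,0.045],"dr":[0,0,-0.4]},
  {"offset":[0.001,-0.0024,0.06],"dr":[0,0,-0.4]},
  {"offset":[0.001,-0.0024,0.073],"dr":[0,0,-0.4]},
  {"offset":[0.001,-0.0024,0.083],"dr":[0,0,-0.4]},
  {"offset":[0.001,-0.0024,0.09],"dr":[0,0,-0.4]},
  {"offset":[0.001,-0.0024,0.095],"dr":[0,0,-0.4]},
  {"offset":[0.001,-0.0024,0.098],"dr":[0,0,-0.4]},
  {"offset":[0.001,-0.0024,0.1],"dr":[0,0,-0.4]},
  {"offset":[0.001,-0.0024,0.1005],"dr":[0,0,-0.4]},
  {"offset":[0.001,-0.0024,0.1005],"dr":[0,0,-0.4]},
  {"offset":[0.001,-0.0024,0.1005],"dr":[0,0,-0.4]},
])

```text
time_s: 7.27
position: [0.466, -0.0246, 0.0966]
tcp_rot: [[0.062, 0.998, 0.001], [0.998, -0.062, -0.0], [-0.0, 0.001, -1.0]]
force: [0.3, -0.3, -0.8]
opening: 0.157
grasp_force: 30.0
```

>>> servo_tool([
  {"offset":[0,0,0.0008],"dr":[0,0,0]},
  {"offset":[0,0,0.0008],"dr":[0,0,0]},
  {"offset":[0,0,0.0008],"dr":[0,0,0]},
])

```text
time_s: 7.52
position: [0.4657, -0.0245, 0.0956]
tcp_rot: [[0.062, 0.998, 0.0], [0.998, -0.062, -0.0], [-0.0, 0.0, -1.0]]
force: [-0.2, -1.1, -1.0]
opening: 0.15
grasp_force: 30.0
```

>>> servo_tool([
  {"offset":[0,0,0],"dr":[0,0,0]},
  {"offset":[0,0,0],"dr":[0,0,0]},
  {"offset":[0,0,0],"dr":[0,0,0]},
  {"offset":[0,0,0],"dr":[0,0,0]},
  {"offset":[0,0,0],"dr":[0,0,0]},
  {"offset":[0,0,0],"dr":[0,0,0]},
  {"offset":[0,0,-0.02],"dr":[0,0,0]},
  {"offset":[0,0,-0.05],"dr":[0,0,0]},
  {"offset":[0,0,-0.08],"dr":[0,0,0]},
  {"offset":[0,0,-0.1],"dr":[0,0,0]},
  {"offset":[0,0,-0.1],"dr":[0,0,0]},
  {"offset":[0,0,-0.1],"dr":[0,0,0]},
], gripper=-0.3)

```text
time_s: 8.52
position: [0.4663, -0.0247, 0.1963]
tcp_rot: [[0.062, 0.998, 0.003], [0.998, -0.062, -0.001], [-0.001, 0.003, -1.0]]
force: [-0.2, 0.1, -0.9]
opening: 0.649
grasp_force: 0.0
```

```bash
python3 - <<'E'
from h import *
goto([.6555,-.068,.18],-26)
E
```

```text
offset [-0.0314  0.1915  0.0168] drz 22.4 now [ 0.4663 -0.0247  0.1963] yang -3.6 F [-0.2  0.1 -0.9] t 8.5167
```

>>> servo_tool([
  {"offset":[-0.003,0.02,0],"dr":[0,0,2]},
  {"offset":[-0.007,0.045,0],"dr":[0,0,5]},
  {"offset":[-0.012,0.07,0.005],"dr":[0,0,9]},
  {"offset":[-0.016,0.095,0.005],"dr":[0,0,13]},
  {"offset":[-0.02,0.12,0.01],"dr":[0,0,17]},
  {"offset":[-0.024,0.145,0.01],"dr":[0,0,20]},
  {"offset":[-0.028,0.17,0.015],"dr":[0,0,22.4]},
  {"offset":[-0.031,0.185,0.017],"dr":[0,0,22.4]},
  {"offset":[-0.0315,0.1915,0.017],"dr":[0,0,22.4]},
  {"offset":[-0.0315,0.1915,0.017],"dr":[0,0,22.4]},
  {"offset":[-0.0315,0.1915,0.017],"dr":[0,0,22.4]},
  {"offset":[-0.0315,0.1915,0.017],"dr":[0,0,22.4]},
])

```text
time_s: 9.52
position: [0.6531, -0.0673, 0.1776]
tcp_rot: [[0.438, 0.899, -0.003], [0.899, -0.438, 0.001], [-0.0, -0.003, -1.0]]
force: [-0.1, -1.0, 0.5]
opening: 0.65
grasp_force: 0.0
```

```bash
python3 - <<'E'
from h import *
from rig import viewer
s=viewer.capture("scene");np.savez("scene5.npz",**s)
goto([.6555,-.068,.082],-26)
# placed spacer A: check red peg and mid-view
I=s["color"].astype(float); m=((I[...,0]>2.2*I[...,1])&(I[...,0]>2.2*I[...,2])&(I[...,0]>90)).astype(np.uint8)
k,_,st,ce=cv2.connectedComponentsWithStats(m)
for i in range(1,k):
    if st[i,4]>20:
        w=ray(s,*ce[i],.109)[:2]-BO; print(ce[i].round(1),st[i,4],"on-bed xy",(w@BX).round(4),(w@BY).round(4),"bench",ray(s,*ce[i],.095)[:2].round(4))
b=cv2.resize(s["color"][120:240,200:350],(750,600),interpolation=cv2.INTER_CUBIC)
cv2.imwrite("pics/h.png",b[:,:,::-1])
E
```

```text
offset [0.0004 0.0024 0.0961] drz 0.0 now [ 0.6533 -0.0674  0.1781] yang -26.0 F [-0.3  0.   0. ] t 9.5667
[294.6 172.5] 72 on-bed xy -0.0013 0.0165 bench [ 0.4545 -0.0366]
[239.6 208.6] 68 on-bed xy 0.1985 -0.0037 bench [ 0.6555 -0.0698]
[201.8 230.9] 57 on-bed xy 0.3166 -0.0223 bench [ 0.7737 -0.0961]
[274.5 236.8] 73 on-bed xy 0.2053 0.1287 bench [0.6708 0.0638]
[234.6 246. ] 70 on-bed xy 0.2939 0.0744 bench [0.757  0.0031]
[320.1 255.6] 80 on-bed xy 0.1727 0.2512 bench [0.6456 0.1898]
[225.5 283.5] 88 on-bed xy 0.3854 0.1366 bench [0.8534 0.0602]
```

View pics/h.png

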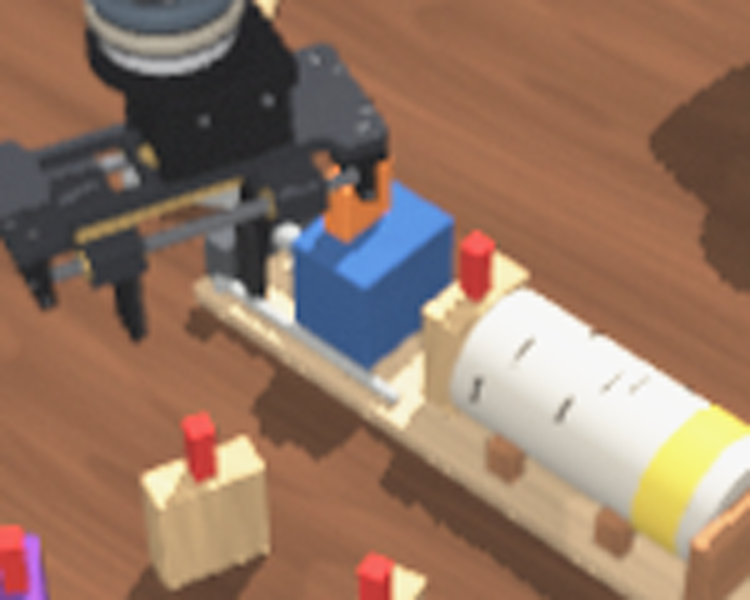

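Spacer A stands upright and square on the bed, peg at crop (476,265), clear of jaw and log. The gripper hangs over spacer B, whose peg is at (200,447). Picking B.

>>> servo_tool([
  {"offset":[0.0004,0.0022,0.02],"dr":[0,0,0]},
  {"offset":[0.0004,0.0022,0.04],"dr":[0,0,0]},
  {"offset":[0.0004,0.0022,0.06],"dr":[0,0,0]},
  {"offset":[0.0004,0.0022,0.075],"dr":[0,0,0]},
  {"offset":[0.0004,0.0022,0.087],"dr":[0,0,0]},
  {"offset":[0.0004,0.0022,0.096],"dr":[0,0,0]},
  {"offset":[0.0004,0.0022,0.096],"dr":[0,0,0]},
  {"offset":[0.0004,0.0022,0.096],"dr":[0,0,0]},
])

```text
time_s: 10.23
position: [0.6568, -0.0685, 0.0825]
tcp_rot: [[0.438, 0.899, -0.0], [0.899, -0.438, 0.0], [-0.0, -0.0, -1.0]]
force: [0.1, 0.6, 0.4]
opening: 0.647
grasp_force: 0.0
```

>>> servo_tool([
  {"offset":[0,0,0],"dr":[0,0,0]},
  {"offset":[0,0,0],"dr":[0,0,0]},
  {"offset":[0,0,0],"dr":[0,0,0]},
  {"offset":[0,0,0],"dr":[0,0,0]},
  {"offset":[0,0,0],"dr":[0,0,0]},
  {"offset":[0,0,0],"dr":[0,0,0]},
  {"offset":[0,0,0],"dr":[0,0,0]},
  {"offset":[0,0,0],"dr":[0,0,0]},
  {"offset":[0,0,0],"dr":[0,0,0]},
  {"offset":[0,0,0],"dr":[0,0,0]},
  {"offset":[0,0,0],"dr":[0,0,0]},
  {"offset":[0,0,0],"dr":[0,0,0]},
], gripper=1)

```text
time_s: 11.23
position: [0.6569, -0.0685, 0.0824]
tcp_rot: [[0.438, 0.899, -0.0], [0.899, -0.438, 0.0], [-0.0, -0.0, -1.0]]
force: [-0.0, -0.2, 1.5]
opening: 0.15
grasp_force: 30.0
```

>>> servo_tool([
  {"offset":[0,0,-0.006],"dr":[0,0,0]},
  {"offset":[0,0,-0.015],"dr":[0,0,0]},
  {"offset":[0,0,-0.03],"dr":[0,0,0]},
  {"offset":[0,0,-0.045],"dr":[0,0,0]},
  {"offset":[0,0,-0.06],"dr":[0,0,0]},
  {"offset":[0,0,-0.08],"dr":[0,0,0]},
  {"offset":[0,0,-0.1],"dr":[0,0,0]},
  {"offset":[0,0,-0.12],"dr":[0,0,0]},
  {"offset":[0,0,-0.135],"dr":[0,0,0]},
  {"offset":[0,0,-0.145],"dr":[0,0,0]},
  {"offset":[0,0,-0.145],"dr":[0,0,0]},
  {"offset":[0,0,-0.145],"dr":[0,0,0]},
])

```text
time_s: 12.23
position: [0.657, -0.0686, 0.2279]
tcp_rot: [[0.438, 0.899, 0.001], [0.899, -0.438, -0.0], [0.0, 0.001, -1.0]]
force: [0.4, -1.5, -1.4]
opening: 0.152
grasp_force: 30.0
```

```bash
python3 - <<'E'
from h import *
goto([*bed(0,-.011),.228],-3.6)
E
```

```text
offset [-0.0727 -0.1778 -0.0003] drz -22.4 now [ 0.657  -0.0686  0.2279] yang -26.0 F [ 0.4 -1.5 -1.4] t 12.2333
```

>>> servo_tool([
  {"offset":[-0.004,-0.01,0],"dr":[0,0,-1]},
  {"offset":[-0.01,-0.025,0],"dr":[0,0,-3]},
  {"offset":[-0.018,-0.043,0],"dr":[0,0,-6]},
  {"offset":[-0.026,-0.063,0],"dr":[0,0,-9]},
  {"offset":[-0.034,-0.083,0],"dr":[0,0,-12]},
  {"offset":[-0.042,-0.103,0],"dr":[0,0,-15]},
  {"offset":[-0.05,-0.123,0],"dr":[0,0,-18]},
  {"offset":[-0.058,-0.143,0],"dr":[0,0,-20]},
  {"offset":[-0.065,-0.16,0],"dr":[0,0,-22]},
  {"offset":[-0.07,-0.172,0],"dr":[0,0,-22.4]},
  {"offset":[-0.0727,-0.1778,0],"dr":[0,0,-22.4]},
  {"offset":[-0.0727,-0.1778,0],"dr":[0,0,-22.4]},
  {"offset":[-0.0727,-0.1778,0],"dr":[0,0,-22.4]},
  {"offset":[-0.0727,-0.1778,0],"dr":[0,0,-22.4]},
])

```text
time_s: 13.4
position: [0.4663, -0.0563, 0.2272]
tcp_rot: [[0.063, 0.998, 0.001], [0.998, -0.063, -0.0], [-0.0, 0.001, -1.0]]
force: [-0.3, 0.2, -1.2]
opening: 0.146
grasp_force: 30.0
```

```bash
python3 - <<'E'
from h import *
from rig import viewer
s=viewer.capture("scene")
goto([*bed(0,-.011),.097],-3.6)
I=s["color"].astype(float); m=((I[...,0]>2.2*I[...,1])&(I[...,0]>2.2*I[...,2])&(I[...,0]>90)).astype(np.uint8)
k,_,st,ce=cv2.connectedComponentsWithStats(m)
for i in range(1,k):
    if st[i,4]>10 and 270<ce[i][0]<310: print(ce[i].round(1),st[i])
# wood slab hanging: predicted corners vs wood mask extents
from rig import bot
q=bot.read_state()["position"]; o=np.array([q[0],q[1],q[2]-.0824]); x=np.r_[BX,0];y=np.r_[BY,0]
P=np.array([proj(s,o+a*.032*x+b*.013*y+[0,0,c]) for a in(1,-1) for b in(1,-1) for c in(0,.075)])
print("pred bbox",P.min(0).round(1),P.max(0).round(1),"peg base/top",proj(s,o+[0,0,.075]),proj(s,o+[0,0,.113]))
h=cv2.cvtColor(s["color"],cv2.COLOR_RGB2HSV); m=cv2.inRange(h,(12,40,90),(26,150,255))
a,b=P.min(0).astype(int)-6,P.max(0).astype(int)+6
k,_,st,ce=cv2.connectedComponentsWithStats(m[a[1]:b[1],a[0]:b[0]]); i=1+st[1:,4].argmax(); print("obs",st[i][:2]+a,st[i][:2]+st[i][2:4]+a,st[i,4])
E
```

```text
offset [ 0.0003 -0.0011  0.1302] drz 0.0 now [ 0.4663 -0.0563  0.2272] yang -3.6 F [ 0.3 -0.2 -0.4] t 13.45
[287.1 134.8] [284 128   7  13  55]
[294.6 172.5] [292 166   7  14  72]
[274.5 237.1] [272 231   6  13  69]
pred bbox [275.6 131.1] [298.7 167.4] peg base/top [287.24466377 139.03067946] [287.42783397 128.13234775]
obs [269 131] [299 166] 592
```

>>> servo_tool([
  {"offset":[0.0003,-0.0008,0.015],"dr":[0,0,0]},
  {"offset":[0.0003,-0.0008,0.03],"dr":[0,0,0]},
  {"offset":[0.0003,-0.0008,0.045],"dr":[0,0,0]},
  {"offset":[0.0003,-0.0008,0.06],"dr":[0,0,0]},
  {"offset":[0.0003,-0.0008,0.072],"dr":[0,0,0]},
  {"offset":[0.0003,-0.0008,0.084],"dr":[0,0,0]},
  {"offset":[0.0003,-0.0008,0.096],"dr":[0,0,0]},
  {"offset":[0.0003,-0.0008,0.106],"dr":[0,0,0]},
  {"offset":[0.0003,-0.0008,0.115],"dr":[0,0,0]},
  {"offset":[0.0003,-0.0008,0.122],"dr":[0,0,0]},
  {"offset":[0.0003,-0.0008,0.127],"dr":[0,0,0]},
  {"offset":[0.0003,-0.0008,0.129],"dr":[0,0,0]},
  {"offset":[0.0003,-0.0008,0.13],"dr":[0,0,0]},
  {"offset":[0.0003,-0.0008,0.13],"dr":[0,0,0]},
  {"offset":[0.0003,-0.0008,0.13],"dr":[0,0,0]},
])

```text
time_s: 14.7
position: [0.4649, -0.0558, 0.0977]
tcp_rot: [[0.062, 0.998, 0.001], [0.998, -0.062, -0.0], [-0.0, 0.001, -1.0]]
force: [-0.2, -0.2, -1.0]
opening: 0.148
grasp_force: 30.0
```

>>> servo_tool([
  {"offset":[0,0,0.0006],"dr":[0,0,0]},
  {"offset":[0,0,0.0012],"dr":[0,0,0]},
  {"offset":[0,0,0.0012],"dr":[0,0,0]},
  {"offset":[0,0,0.0012],"dr":[0,0,0]},
])

```text
time_s: 15.03
position: [0.4645, -0.0556, 0.0963]
tcp_rot: [[0.062, 0.998, 0.0], [0.998, -0.062, -0.0], [-0.0, 0.0, -1.0]]
force: [-0.4, 0.2, -0.2]
opening: 0.15
grasp_force: 30.0
```

>>> servo_tool([
  {"offset":[0,0,0],"dr":[0,0,0]},
  {"offset":[0,0,0],"dr":[0,0,0]},
  {"offset":[0,0,0],"dr":[0,0,0]},
  {"offset":[0,0,0],"dr":[0,0,0]},
  {"offset":[0,0,0],"dr":[0,0,0]},
  {"offset":[0,0,0],"dr":[0,0,0]},
  {"offset":[0,0,-0.02],"dr":[0,0,0]},
  {"offset":[0,0,-0.05],"dr":[0,0,0]},
  {"offset":[0,0,-0.08],"dr":[0,0,0]},
  {"offset":[0,0,-0.1],"dr":[0,0,0]},
  {"offset":[0,0,-0.1],"dr":[0,0,0]},
  {"offset":[0,0,-0.1],"dr":[0,0,0]},
], gripper=-0.3)

```text
time_s: 16.03
position: [0.4651, -0.0558, 0.1971]
tcp_rot: [[0.062, 0.998, 0.003], [0.998, -0.062, -0.001], [-0.001, 0.003, -1.0]]
force: [0.2, -0.1, -1.1]
opening: 0.652
grasp_force: 0.0
```

```bash
python3 - <<'E'
from h import *
from rig import viewer
s=viewer.capture("scene")
I=s["color"].astype(float); m=((I[...,0]>2.2*I[...,1])&(I[...,0]>2.2*I[...,2])&(I[...,0]>90)).astype(np.uint8)
k,_,st,ce=cv2.connectedComponentsWithStats(m)
for i in range(1,k):
    if st[i,4]>10:
        w=ray(s,*ce[i],.109)[:2]-BO; print(ce[i].round(1),st[i],"on-bed",(w@BX).round(4),(w@BY).round(4))
goto([*bed(0,-.110),.196],-3.6)
E
```

```text
[287.1 167.8] [285 162   6  13  57] on-bed -0.0011 -0.0117
[294.8 172.8] [292 166   7  14  68] on-bed -0.0009 0.0174
[201.8 230.9] [199 225   6  13  57] on-bed 0.3166 -0.0223
[274.5 236.8] [271 231   8  13  73] on-bed 0.2054 0.1288
[234.6 246.4] [232 241   6  13  65] on-bed 0.2946 0.0752
[320.1 255.5] [317 249   8  14  81] on-bed 0.1726 0.2511
[225.3 283.3] [222 277   8  14  84] on-bed 0.3851 0.1359
offset [-0.0994  0.0012 -0.0001] drz 0.0 now [ 0.4641 -0.0555  0.1959] yang -3.6 F [-0.9  0.  -0.5] t 16.0833
```

Both spacers stand in the gap about 29 mm apart. Next I close the fingers and go behind the handle.

>>> servo_tool([
  {"offset":[-0.015,0.001,0],"dr":[0,0,0]},
  {"offset":[-0.035,0.001,0],"dr":[0,0,0]},
  {"offset":[-0.06,0.001,0],"dr":[0,0,0]},
  {"offset":[-0.085,0.001,0],"dr":[0,0,0]},
  {"offset":[-0.1,0.001,0],"dr":[0,0,0]},
  {"offset":[-0.1,0.001,0],"dr":[0,0,0]},
  {"offset":[-0.1,0.001,0],"dr":[0,0,0]},
  {"offset":[-0.1,0.001,0],"dr":[0,0,0]},
  {"offset":[-0.1,0.001,0.015],"dr":[0,0,0]},
  {"offset":[-0.1,0.001,0.03],"dr":[0,0,0]},
  {"offset":[-0.1,0.001,0.045],"dr":[0,0,0]},
  {"offset":[-0.1,0.001,0.06],"dr":[0,0,0]},
  {"offset":[-0.1,0.001,0.075],"dr":[0,0,0]},
  {"offset":[-0.1,0.001,0.085],"dr":[0,0,0]},
  {"offset":[-0.1,0.001,0.094],"dr":[0,0,0]},
  {"offset":[-0.1,0.001,0.094],"dr":[0,0,0]},
  {"offset":[-0.1,0.001,0.094],"dr":[0,0,0]},
  {"offset":[-0.1,0.001,0.094],"dr":[0,0,0]},
], gripper=1)

```text
time_s: 17.58
position: [0.4596, -0.1553, 0.1025]
tcp_rot: [[0.062, 0.998, 0.001], [0.998, -0.062, -0.0], [-0.0, 0.001, -1.0]]
force: [-0.3, 0.2, 0.4]
opening: 0.005
grasp_force: 0.0
```

```bash
python3 - <<'E'
from h import *
goto([*bed(0,-.0915),.103],-3.6)
goto([*bed(0,-.077),.103],-3.6)
E
```

```text
offset [ 0.019  -0.0005 -0.0005] drz 0.1 now [ 0.4596 -0.1553  0.1025] yang -3.5 F [-0.3  0.2  0.4] t 17.5833
offset [ 0.0335 -0.0005 -0.0005] drz 0.1 now [ 0.4596 -0.1553  0.1025] yang -3.5 F [-0.3  0.2  0.4] t 17.5833
```

>>> servo_tool([
  {"offset":[0.005,0,0],"dr":[0,0,0]},
  {"offset":[0.01,0,0],"dr":[0,0,0]},
  {"offset":[0.014,0,0],"dr":[0,0,0]},
  {"offset":[0.016,0,0],"dr":[0,0,0]},
  {"offset":[0.018,0,0],"dr":[0,0,0]},
  {"offset":[0.019,0,0],"dr":[0,0,0]},
  {"offset":[0.02,0,0],"dr":[0,0,0]},
  {"offset":[0.021,0,0],"dr":[0,0,0]},
  {"offset":[0.022,0,0],"dr":[0,0,0]},
  {"offset":[0.023,0,0],"dr":[0,0,0]},
  {"offset":[0.024,0,0],"dr":[0,0,0]},
  {"offset":[0.025,0,0],"dr":[0,0,0]},
  {"offset":[0.026,0,0],"dr":[0,0,0]},
  {"offset":[0.027,0,0],"dr":[0,0,0]},
  {"offset":[0.028,0,0],"dr":[0,0,0]},
  {"offset":[0.028,0,0],"dr":[0,0,0]},
])

```text
time_s: 18.92
position: [0.4611, -0.1276, 0.1022]
tcp_rot: [[0.062, 0.998, 0.0], [0.998, -0.062, -0.0], [-0.0, 0.0, -1.0]]
force: [-0.2, -1.8, 0.0]
opening: 0.005
grasp_force: 1.0
```

>>> servo_tool([
  {"offset":[0.0005,0,0],"dr":[0,0,0]},
  {"offset":[0.001,0,0],"dr":[0,0,0]},
  {"offset":[0.0015,0,0],"dr":[0,0,0]},
  {"offset":[0.002,0,0],"dr":[0,0,0]},
  {"offset":[0.0025,0,0],"dr":[0,0,0]},
  {"offset":[0.003,0,0],"dr":[0,0,0]},
  {"offset":[0.0035,0,0],"dr":[0,0,0]},
  {"offset":[0.004,0,0],"dr":[0,0,0]},
  {"offset":[0.004,0,0],"dr":[0,0,0]},
])

```text
time_s: 19.67
position: [0.4615, -0.125, 0.1023]
tcp_rot: [[0.061, 0.998, 0.0], [0.998, -0.061, -0.003], [-0.003, 0.001, -1.0]]
force: [-1.5, -7.5, 0.2]
opening: 0.004
grasp_force: 3.6
```

>>> servo_tool([
  {"offset":[0.0005,0,0],"dr":[0,0,0]},
  {"offset":[0.0005,0,0],"dr":[0,0,0]},
  {"offset":[0.001,0,0],"dr":[0,0,0]},
  {"offset":[0.001,0,0],"dr":[0,0,0]},
  {"offset":[0.001,0,0],"dr":[0,0,0]},
  {"offset":[0.001,0,0],"dr":[0,0,0]},
  {"offset":[0.001,0,0],"dr":[0,0,0]},
  {"offset":[0.001,0,0],"dr":[0,0,0]},
  {"offset":[0.001,0,0],"dr":[0,0,0]},
  {"offset":[0.001,0,0],"dr":[0,0,0]},
])

```text
time_s: 20.5
position: [0.4615, -0.1247, 0.1023]
tcp_rot: [[0.061, 0.998, 0.0], [0.998, -0.061, -0.004], [-0.004, 0.001, -1.0]]
force: [-2.5, -10.3, 1.0]
opening: 0.002
grasp_force: 4.7
```

```bash
python3 - <<'E'
from h import *
from rig import viewer
s=viewer.capture("scene")
I=s["color"].astype(float); m=((I[...,0]>2.2*I[...,1])&(I[...,0]>2.2*I[...,2])&(I[...,0]>90)).astype(np.uint8)
k,_,st,ce=cv2.connectedComponentsWithStats(m)
for i in range(1,k):
    if st[i,4]>10:
        w=ray(s,*ce[i],.109)[:2]-BO; print(ce[i].round(1),st[i],"on-bed",(w@BX).round(4),(w@BY).round(4))
goto([*bed(0,-.080),.1025],-3.6)
E
```

```text
[288.8 169.3] [286 163   6  13  60] on-bed -0.0 -0.0044
[296.  173.2] [293 167   7  13  65] on-bed -0.0019 0.021
[201.8 230.9] [199 225   6  13  57] on-bed 0.3166 -0.0223
[274.5 236.8] [272 231   7  13  73] on-bed 0.2053 0.1287
[234.6 246.1] [231 240   7  14  69] on-bed 0.294 0.0746
[320.1 255.6] [317 249   8  14  80] on-bed 0.1727 0.2512
[225.5 283.4] [222 277   8  14  87] on-bed 0.385 0.1363
offset [-0.0001 -0.0006 -0.0002] drz 0.1 now [ 0.4615 -0.1248  0.1023] yang -3.5 F [-2.4 -9.   0.1] t 20.55
```

>>> servo_tool([
  {"offset":[0.0003,0,0],"dr":[0,0,0]},
  {"offset":[0.0003,0,0],"dr":[0,0,0]},
  {"offset":[0.0003,0,0],"dr":[0,0,0]},
  {"offset":[0.0003,0,0],"dr":[0,0,0]},
  {"offset":[0.0003,0,0],"dr":[0,0,0]},
  {"offset":[0.0003,0,0],"dr":[0,0,0]},
  {"offset":[0.0003,0,0],"dr":[0,0,0]},
  {"offset":[0.0003,0,0],"dr":[0,0,0]},
  {"offset":[0.0003,0,0],"dr":[0,0,0]},
  {"offset":[0.0003,0,0],"dr":[0,0,0]},
])

```text
time_s: 21.38
position: [0.4616, -0.1247, 0.1023]
tcp_rot: [[0.061, 0.998, 0.0], [0.998, -0.061, -0.004], [-0.004, 0.001, -1.0]]
force: [-2.4, -9.3, 0.7]
opening: 0.004
grasp_force: 5.0
```

```bash
python3 -c "
from rig import bot,ticket
s=bot.read_state();print(s['force'],s['position'],abs(s['qvel']).max())
print(ticket.hand_in())"
```

```text
[-2.43842421 -9.27015155  0.74615293] [ 0.46156195 -0.12468492  0.10231872] 0.11250809111647109
the job is handed in; nothing more can be done
None
```

I handed the job in with two spacers squeezed between the jaw and the log under a steady push of about 9.5 N, and the two spares left standing on the bench; the verdict was not shown.

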